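Find the high spot of a pulley on the runout stand

TASK

On the grey runout stand, swing the blue feeler arm in by its red post until it is fully home on its stop, its tip in the pulley's groove. Then turn the pulley slowly by its black finger peg, feeling for the hidden high spot that pushes the feeler tip back, and leave the pulley at rest with the crest of the high spot squarely on the tip. Be gentle, for post and peg stand on slender stems that must not be bent over by 3 mm or more, and leave the other things on the bench alone.

Things in the scene. Friction and masses are not known exactly. Their poses are not given: they have to be found in the camera images.
- stand: Grey base plate of the runout stand, 260x100x12 mm, fixed to the bench. Its origin lies on the bench directly under the wheel's upright axis; its x axis points from the wheel axis to the feeler arm's pivot, which stands 115 mm away on that axis; z up.
- wheel: Aluminium flanged pulley, 120 mm in diameter, on an upright spindle; origin on its axis, 18 mm above the bench; x axis from there to the finger peg. Top flange 40 mm above the bench, hub and nut 52 mm. It turns without limit either way in a stiff bearing (friction 0.08 N m, damping 0.06 N m s/rad) and stays where left. Its groove floor (radius 50 mm) has one hidden high spot, at a new angle each time.
- tip_home (a point): Where the centre of the feeler's 8 mm round steel tip stands once home, in the pulley's groove. The high spot, 4.5 mm high, never starts within 0.6 rad of it and pushes the sprung tip (up to 9.5 N) only within 0.38 rad either side of its crest: turning resistance rises by about 0.1 N m while the tip climbs, is plain at the crest, and turns to a push onward beyond it. Elsewhere the tip is clear.
- peg (a point): Centre of the black upright finger peg on the pulley's top flange, by which the wheel is turned: 12 mm in diameter, free from 43 to 78 mm above the bench, this point 61 mm above the bench and 44 mm from the wheel's axis. It stands on a slender springy stem: sideways it gives 1 mm per 8 N. Its sleeve spins freely.
- feeler_arm: Blue feeler arm, top 42 mm above the bench, on an upright friction hinge (0.7 N m, about 10 N at the post; stays anywhere); origin on the pivot, 21 mm above the bench. Its x axis points from the sprung tip through the pivot to the red post. It starts swung out 0.65 to 1.0 rad counter-clockwise (from above) and swings clockwise until its x axis lies along the stand's x axis, on a hard stop: home.
- feeler_post (a point): Centre of the red upright post on the feeler arm's outer end: 12 mm in diameter, free from 37 to 79 mm above the bench, this point 61 mm above the bench and 70 mm from the pivot. It stands on a slender springy stem: sideways it gives 1 mm per 8 N. Its sleeve spins freely.
- vial_c (a point): Small violet sample vial with black cap, bystander, 29 mm in diameter, 57 mm high; its centre.
- beaker_c (a point): Glass beaker, bystander, 74 mm wide, 90 mm high; its centre.
- marker_c (a point): Black marker pen lying on the bench, bystander, 135 mm long; its centre.
- bolt_c (a point): Hex bolt lying on the bench, bystander, 42 mm long; its centre.
- mortar_c (a point): Dark stone mortar, bystander, 81 mm wide, 30 mm high; its centre.
- petri_c (a point): Petri dish with cream filling, bystander, 94 mm wide, 17 mm high; its centre.

How it is judged (in metres and radians):
On the way, in this order (a step that is already met when the one before it is completed fails the run):
1. the feeler arm is home on its stop (within 0.06 rad) while the high spot is not on it (angle between the x axis of feeler_arm and the x axis of stand, either way round below 0.06 rad and contact force between feeler_arm and wheel below 1 N), for 0.1 s.
2. the high spot bears on the feeler tip with over 2 N (contact force between feeler_arm and wheel above 2 N), for 0.05 s.
At the end, for the whole second after the job is handed in: The feeler arm is home (within 0.06 rad of the stand's x axis), the crest of the high spot stands on the feeler tip (within about 0.19 rad, so that it bears with more than 7 N of the 9.5 N at the crest) and the wheel is at rest (angle between the x axis of feeler_arm and the x axis of stand, either way round below 0.06 rad and contact force between feeler_arm and wheel above 7 N and angular speed of wheel below 0.05 rad/s); the robot touches nothing.
It fails at once if the wheel is turned faster than 3 rad/s (angular speed of wheel above 3 rad/s).
It fails at once if the finger peg is bent over by more than 3 mm (24 N) (x of peg in the frame of wheel above 0.047 m or x of peg in the frame of wheel below 0.041 m or y of peg in the frame of wheel above 0.003 m or y of peg in the frame of wheel below -0.003 m).
It fails at once if the feeler's post is bent over by more than 3 mm (24 N) (x of feeler_post in the frame of feeler_arm above 0.073 m or x of feeler_post in the frame of feeler_arm below 0.067 m or y of feeler_post in the frame of feeler_arm above 0.003 m or y of feeler_post in the frame of feeler_arm below -0.003 m).
It fails at once if a bystander is moved more than 20 mm (distance of any of vial_c, beaker_c, marker_c, bolt_c, mortar_c, petri_c from where it was at the start of the episode above 0.02 m).
It also fails if it takes over 72 s, if anything falls off the work surface, if the arm or the gripper's body presses on something with over 40 N, if the wrist force passes 120 N, or if a joint passes its speed limit or range.

ROBOT

A 6-joint arm with a two-finger parallel gripper is mounted at the origin on a cart in front of the work surface, level with it; the furniture and walls round the work are solid. World frame = base frame: x ahead of the robot, y to its left, z up, the work surface at z = 0. Lengths are in mm, angles in rad, forces in N, time in s.
With the tool pointing down it reaches from about 250 to 725 mm from the base axis. Payload 9.7 kg.
Tool frame: the origin (TCP) lies on the centre line of the jaws, within the pads' length; the fingertips stand 14 mm ahead of it and the grasp point (between the pads) lies 5 mm behind it; z points along the fingers, y is the direction in which the jaws open and shut (so a half turn about z gives the same grasp; the last joint's range is limited). The gripper opens to 85 mm and grips with 20 to 120 N. Pads are 22 mm wide; open, the fingers measure 114 mm over their backs; the gripper's body (76 mm by 85 mm) begins 54 mm behind the grasp point. The pads swing forward as they close: fully open they stand 13 mm farther back than shut.
Start: joints at [0, 0.087, 0.176, 1.66, 0, 1.571], TCP at [549.997, -0, 245.284] pointing down, gripper open.
Joint ranges: [-3.13, 3.13], [-0.85, 1.81], [-1.15, 1.24], [-2.2, 2.28], [-1.44, 1.52], [-3.14, 3.14]. Speed limits (rad/s): [2.22, 2.22, 2.57, 3.14, 3.14, 3.14].

INTERFACE

Orientations are given as a unit quaternion [x, y, z, w].
In Python, from plant import * gives the robot as it stands.
- The arm moves only by the shell command python3 -m crank 'ROWS' [OPENING] [FORCE]. ROWS is a JSON object of lists of equal length, an entry for each row: "translation": the shift along the tool's x, y, z in units of 25 mm (1.0 is 25 mm), a list of three; "dr": the turn, a rotation vector about the tool's x, y, z in units of 8 degrees (1.0 is 8 degrees), a list of three. A call has 1 to 10 rows; each row is the pose to reach, as a shift and turn from the pose commanded when the call began, along the tool's axes at that moment; what a row does not reach only later rows make up. A row lasts 1/8 s, in which the tool goes at most 62.5 mm and 10.7 degrees, less where a joint would pass 70% of its speed; a pose out of reach is approached as far as the arm can. A call with a gripper value outside its range is refused whole. OPENING is the closure, from 0 (fully open) to 1 (shut), set as the call begins (- or left out, the last holds). The fingers move at their own pace and stop on an object; FORCE is the grip in N (left out, the last holds). Time passes only in rows, so rows that repeat a pose let the fingers close. It gives the time, the measured TCP pose, the force and the opening at its end, in the units of the state.
- sense(): the state, without advancing time (a new reading comes with each control period).
- snapshot(name): name is "scene" or "side" or "wrist"; returns the picture (480x640x3 uint8, red, green, blue); there is no depth.
- camera_params(name): a dict with "vertical_fov" (degrees; the focal length in pixels is half the picture's height over the tangent of half this angle, whatever the lens; pixels are square), "cx", "cy" (the principal point, pixels), "k1" (the pictures are not rectified: a ray, as slopes to the right and down, at radius r is drawn at 1 + k1 r^2 times it, then the intrinsics apply), "R" (3x3) and "t" (3): a world point X has camera coordinates R X + t; the wrist camera has in their place "hand_eye" (4x4, takes a point from camera to tool coordinates, whose origin is the TCP and whose axes are the flange's). Camera axes: x right, y down, z forward; pixel columns grow to the right and rows downward; lengths in mm; the calibration is good to about 2 mm. A picture is of the moment at which its call begins: read the wrist's pose just before it. camera_params takes no time and is no camera call.
- finish_job(): hands the job in, once; it reports no verdict.
The state is a dict: "t": time; "joint_positions": joint angles; "joint_velocities": joint speeds; "effort": joint torques, N m; "ee_pos": TCP position; "tcp_rot": TCP orientation; "ft_force": force on the tool from outside, world axes, zero at the start; "wrist_torque": the same for the moment, N m; "opening": finger opening in mm.
Only numpy, scipy, OpenCV 4.12 (cv2) and the standard library are available. Lean on these libraries where they do the work, as an engineer would, in place of code of your own. Each camera call takes 0.05 s, during which the arm holds its last target. There are 200 camera calls.

## Working session

There is one attempt and no reset: what is moved stays moved. The work goes in short steps, Python scripts to look and compute and a shell command to move; the robot and the scene stay as the last step left them, time stands still between calls to the robot, and variables do not carry over. Pictures are saved under pics/ and viewed, about 8 in all and at most 12, crops included, and the job is handed in when it is done.

```bash
mkdir -p pics; ls
python3 - <<'E'
from plant import *
import cv2
s=sense();print(s)
for n in("scene","side","wrist"):
    p=camera_params(n);print(n,p)
    im=snapshot(n);cv2.imwrite(f"pics/{n}0.png",im[:,:,::-1])
E
```

```text
pics
{'t': 0.0, 'joint_positions': array([1.84329105e-05, 8.74156025e-02, 1.75089651e-01, 1.65981955e+00,
       8.06635909e-06, 1.57080173e+00]), 'joint_velocities': array([ 0.00193352,  0.00105661,  0.00146103, -0.00120583, -0.00107043,
       -0.0004479 ]), 'effort': array([ 7.68234549e-04, -5.20392072e+01,  4.64802504e+01,  1.63646933e-02,
        2.23589603e-05, -6.77332673e-05]), 'ee_pos': array([5.49762588e+02, 1.23197079e-02, 2.44584695e+02]), 'tcp_rot': array([ 7.07102016e-01,  7.07111225e-01, -4.74158760e-04, -4.79851166e-04]), 'ft_force': array([ 0.1396518 , -1.09402778,  0.45983641]), 'wrist_torque': array([-0.00924521, -0.02029173, -0.0406859 ]), 'opening': 85.57061252288285}
scene {'vertical_fov': 49.76133525216427, 'cx': 316.55904474621315, 'cy': 226.3562318207786, 'k1': -0.08529977925874008, 'R': array([[-0.71789374, -0.69603425,  0.01284132],
       [-0.34495323,  0.33964338, -0.87501408],
       [ 0.6046783 , -0.63259679, -0.48392712]]), 't': array([ 347.90569171,  274.52926563, 1187.36198896])}
side {'vertical_fov': 52.48566505399522, 'cx': 323.7782736268406, 'cy': 237.7079853160632, 'k1': 0.017698063417313493, 'R': array([[ 9.99947521e-01, -8.18884591e-03,  6.15614640e-03],
       [-1.14593198e-04, -6.09808942e-01, -7.92548447e-01],
       [ 1.02441302e-02,  7.92506150e-01, -6.09777878e-01]]), 't': array([-534.6617848 ,   44.69957541, 1388.80878637])}
wrist {'vertical_fov': 60.269108773184385, 'cx': 322.4043700765559, 'cy': 234.554515420186, 'k1': -0.028635590020787558, 'hand_eye': array([[-2.41324953e-04, -9.49786552e-01, -3.12898461e-01,
         8.08546226e+01],
       [ 9.99999960e-01, -1.83711182e-04, -2.13610937e-04,
        -2.89912560e-01],
       [ 1.45401849e-04, -3.12898500e-01,  9.49786559e-01,
        -1.29904914e+02],
       [ 0.00000000e+00,  0.00000000e+00,  0.00000000e+00,
         1.00000000e+00]])}
```

View pics/scene0.png

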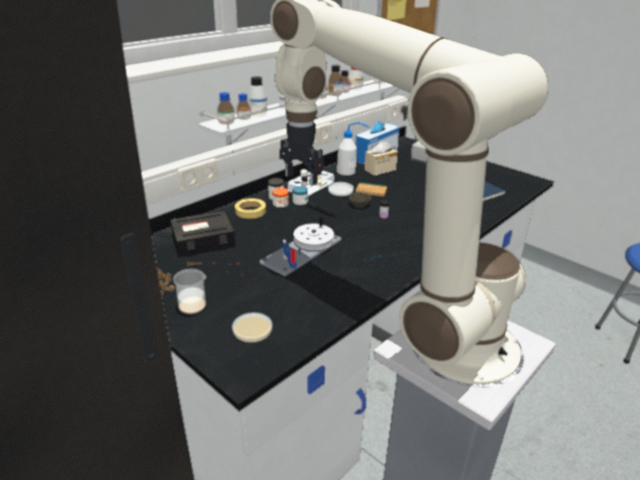

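View pics/side0.png

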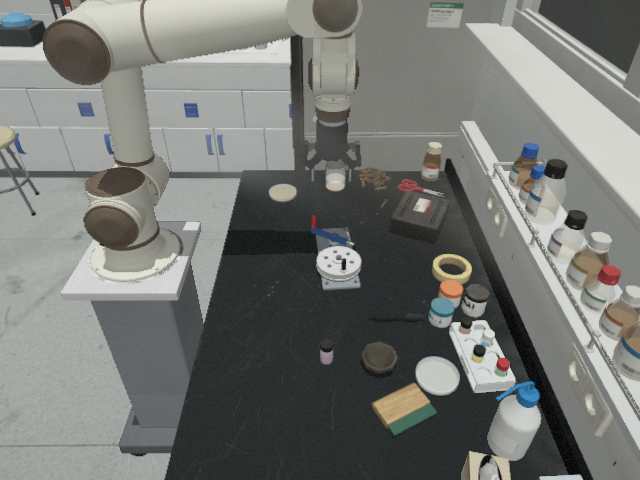

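View pics/wrist0.png

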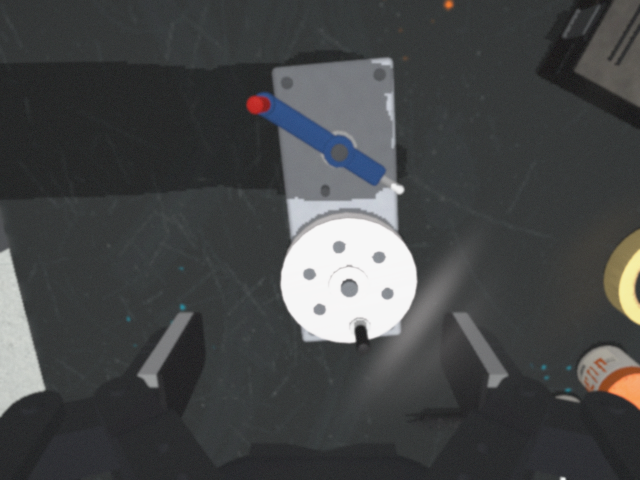

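The wrist view (third picture) shows the wheel hub near (349,288), the black peg at about (361,335), the arm's pivot at (340,152), the red post at (258,104) and the tip at (400,189). The side view has the red post at (313,222) and the peg at (344,265). The stand's x axis runs roughly along world +y.

```bash
cat > h.py <<'E'
from plant import *
import numpy as np, cv2
from scipy.spatial.transform import Rotation as Ro
def ray(n,uv,s=None):
    p=camera_params(n); f=240/np.tan(np.radians(p["vertical_fov"]/2))
    K=np.array([[f,0,p["cx"]],[0,f,p["cy"]],[0,0,1.]])
    q=cv2.undistortPoints(np.array([[uv]],float),K,np.array([p["k1"],0,0,0.]))[0,0]
    d=np.array([q[0],q[1],1.])
    if n=="wrist":
        H=p["hand_eye"];R=Ro.from_quat(s["tcp_rot"]).as_matrix()
        return R@H[:3,3]+s["ee_pos"], R@H[:3,:3]@d
    return -p["R"].T@p["t"], p["R"].T@d
def onz(r,z): return r[0]+r[1]*(z-r[0][2])/r[1][2]
def tri(r1,r2):
    A=[];b=[]
    for o,d in(r1,r2):
        d=d/np.linalg.norm(d);P=np.eye(3)-np.outer(d,d);A.append(P);b.append(P@o)
    return np.linalg.lstsq(np.vstack(A),np.hstack(b),rcond=None)[0]
def mask(im,c,box=None):
    h=cv2.cvtColor(im,cv2.COLOR_RGB2HSV)
    m={'red':lambda:(((h[...,0]<6)|(h[...,0]>174))&(h[...,1]>150)&(h[...,2]>80)),
       'blue':lambda:((abs(h[...,0].astype(int)-112)<10)&(h[...,1]>130)&(h[...,2]>50)),
       'black':lambda:(h[...,2]<60)}[c]()
    if box is not None:
        z=np.zeros_like(m);x0,y0,x1,y1=box;z[y0:y1,x0:x1]=1;m=m&z
    n,l,st,ce=cv2.connectedComponentsWithStats(m.astype(np.uint8))
    i=1+np.argmax(st[1:,4]);return st[i],ce[i],(l==i)
E
python3 - <<'E'
from h import *
s=dict(ee_pos=np.array([549.76,.01,244.58]),tcp_rot=np.array([.707102,.707111,-.000474,-.00048]))
W=cv2.imread("pics/wrist0.png")[...,::-1].copy();S=cv2.imread("pics/side0.png")[...,::-1].copy()
for n,im,bs in(("W",W,dict(red=(200,60,320,160),blue=(200,60,420,220),black=(345,315,380,355))),("S",S,dict(red=(300,205,325,235),blue=(300,220,365,255),black=(335,254,355,275)))):
    for c,b in bs.items():
        st,ce,m=mask(im,c,b);print(n,c,st,ce.round(1))
cs=[((349,288),52),((340,152),42),((400,189),30),((258,104),79),((364,344),78)]
for uv,z in cs: print(uv,onz(ray("wrist",uv,s),z).round(1))
# wheel flange outline
g=cv2.cvtColor(W,cv2.COLOR_RGB2GRAY);m=np.zeros_like(g);m[205:350,270:425]=(g[205:350,270:425]>225)
n,l,st,ce=cv2.connectedComponentsWithStats(m);i=1+np.argmax(st[1:,4]);c=max(cv2.findContours((l==i).astype(np.uint8),0,1)[0],key=len);e=cv2.fitEllipse(c);print(e,onz(ray("wrist",e[0],s),40))
a=cv2.resize(W[40:360,230:430],None,fx=1.8,fy=1.8,interpolation=2);b=cv2.resize(S[200:300,290:390],(576,576),interpolation=2)
cv2.imwrite("pics/crop.png",np.hstack([a[:576],b])[...,::-1][:, :800] if 0 else cv2.resize(np.hstack([a,b])[...,::-1],(800,494)))
E
```

```text
W red [246  96  24  18 324] [256.9 104.3]
W blue [ 259   92  126   93 2608] [321.9 139.9]
W black [345 326  27  29 333] [359.2 341.4]
S red [312 215   4  13  45] [313.3 221.3]
S blue [311 228  36  17 190] [328.7 235.7]
S black [342 259   4  11  32] [343.3 263.8]
(349, 288) [572.  -73.7  52. ]
(340, 152) [563.1  40.5  42. ]
(400, 189) [614.9   8.   30. ]
(258, 104) [505.2  77.5  79. ]
(364, 344) [ 583.6 -112.3   78. ]
((347.9129943847656, 278.02587890625), (117.92212677001953, 135.47442626953125), 81.25244140625) [571.62546108 -69.71936039  40.        ]
```

View pics/crop.png

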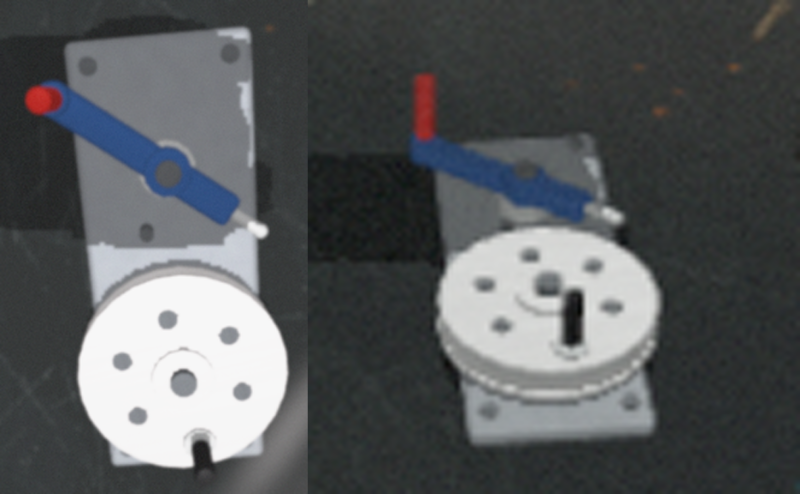

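The crop shows the same things close up: the arm's post end is up and left, its tip is off to the right and clear of the groove, and the peg is at the bottom. The axis-to-pivot distance (114.6 mm) and pivot-to-post distance (about 69 mm) both agree with the text. I'll move above the post, part-close the jaws and measure again from there.

```bash
python3 -m crank '{"translation":[[0.6,-0.4,0.7],[1.2,-0.8,1.4],[1.8,-1.1,2.1],[2.4,-1.4,2.8],[2.8,-1.7,3.4],[3.1,-1.8,3.8],[3.1,-1.8,3.8],[3.1,-1.8,3.8]],"dr":[[0,0,0],[0,0,0],[0,0,0],[0,0,0],[0,0,0],[0,0,0],[0,0,0],[0,0,0]]}' 0.5 20
python3 - <<'E'
from h import *
s=sense();im=snapshot("wrist");cv2.imwrite("pics/w1.png",im[...,::-1])
print(s["ee_pos"],s["ft_force"],s["opening"])
s0=dict(ee_pos=np.array([549.76,.01,244.58]),tcp_rot=np.array([.707102,.707111,-.000474,-.00048]))
st,ce,m=mask(im,'red');print(st,ce)
print("post top W0xS",tri(ray("wrist",(256,104),s0),ray("side",(313.8,215.5))).round(1))
print("peg top W0xS",tri(ray("wrist",(360,348),s0),ray("side",(343.8,259.5))).round(1))
np.set_printoptions(suppress=True)
F=[]
for _ in range(5): snapshot("side");F.append(sense()["ft_force"].round(2))
print(np.array(F))
E
```

```text
t: 1.15
ee_pos: [505.4, 77.3, 150.8]
tcp_rot: [0.707, 0.707, 0.0, 0.0]
ft_force: [-0.2, 0.9, 0.4]
opening: 42.7
[505.42285257  77.30969893 150.83367608] [-0.193616    0.89861592  0.36272004] 42.68933269034341
[308 230  22  42 759] [318.47167325 251.23583663]
post top W0xS [504.8  77.4  78.1]
peg top W0xS [ 582.8 -117.8   75.8]
[[ 0.49  0.21  0.23]
 [-0.52 -0.02  0.5 ]
 [ 0.12  0.1  -0.05]
 [-0.14 -0.22 -0.62]
 [-0.06  0.15 -0.13]]
```

View pics/w1.png

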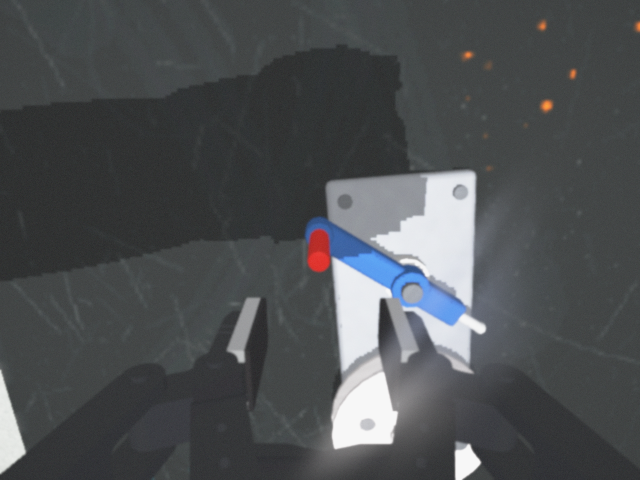

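The close wrist view shows the post's top centre near (318,261), the pivot screw at (413,293), and the jaws either side of the post.

Run:
```python
from h import *
s=sense()
s0=dict(ee_pos=np.array([549.76,.01,244.58]),tcp_rot=np.array([.707102,.707111,-.000474,-.00048]))
for z in(78,79):print("post",onz(ray("wrist",(318.5,261),s),z).round(1))
print("post tri",tri(ray("wrist",(318.5,261),s),ray("side",(313.8,215.5))).round(1),tri(ray("wrist",(318.5,261),s),ray("wrist",(256,104),s0)).round(1))
p=onz(ray("wrist",(413,293),s),42);print("pivot",p.round(1), "tri",tri(ray("wrist",(413,293),s),ray("wrist",(340,152),s0)).round(1))
```

```text
post [502.8  76.8  78. ]
post [502.8  77.2  79. ]
post tri [504.4  76.9  78.2] [503.3  77.4  78.8]
pivot [562.7  40.3  42. ] tri [562.9  40.3  41.7]
```

```bash
python3 -m crank '{"translation":[[0,-0.08,0.8],[0,-0.08,1.6],[0,-0.08,2.4],[0,-0.08,2.9],[0,-0.08,3.2],[0,-0.08,3.38],[0,-0.08,3.38]],"dr":[[0,0,0],[0,0,0],[0,0,0],[0,0,0],[0,0,0],[0,0,0],[0,0,0]]}' 0.5 20
python3 -m crank '{"translation":[[0,0,0],[0,0,0],[0,0,0],[0,0,0]],"dr":[[0,0,0],[0,0,0],[0,0,0],[0,0,0]]}' 0.8 20
python3 -m crank '{"translation":[[0,0,0],[0,0,0],[0,0,0],[0,0,0]],"dr":[[0,0,0],[0,0,0],[0,0,0],[0,0,0]]}' 1 20
```

```text
t: 2.33
ee_pos: [503.1, 77.5, 66.0]
tcp_rot: [0.707, 0.707, 0.0, 0.0]
ft_force: [-0.7, 0.4, -0.1]
opening: 42.8
t: 2.82
ee_pos: [503.0, 77.5, 65.9]
tcp_rot: [0.707, 0.707, 0.0, 0.0]
ft_force: [-0.0, 1.5, -0.1]
opening: 17.4
t: 3.32
ee_pos: [503.1, 77.5, 65.9]
tcp_rot: [0.707, 0.707, 0.0, 0.0]
ft_force: [1.9, 0.2, 1.2]
opening: 11.0
```

Run:
```python
import numpy as np
c=np.array([562.8,40.4]);p=np.array([503.1,77.5]);v=p-c;print(np.hypot(*v),np.degrees(np.arctan2(v[1],v[0])))
for a in range(4,61,4):
    t=-np.radians(a);d=np.array([[np.cos(t),-np.sin(t)],[np.sin(t),np.cos(t)]])@v-v
    print(a,(d[::-1]/25).round(2))
```

```text
70.28869041318093 148.14150656989145
4 [0.16 0.11]
8 [0.32 0.23]
12 [0.46 0.36]
16 [0.6 0.5]
20 [0.73 0.65]
24 [0.84 0.81]
28 [0.95 0.98]
32 [1.04 1.15]
36 [1.12 1.33]
40 [1.19 1.51]
44 [1.24 1.7 ]
48 [1.28 1.89]
52 [1.31 2.09]
56 [1.33 2.28]
60 [1.33 2.48]
```

```bash
python3 -m crank '{"translation":[[0.08,0.055,0],[0.16,0.11,0],[0.24,0.17,0],[0.32,0.23,0]],"dr":[[0,0,0],[0,0,0],[0,0,0],[0,0,0]]}' 1 20
```

```text
t: 3.82
ee_pos: [507.8, 84.3, 65.7]
tcp_rot: [0.707, 0.707, -0.002, 0.0]
ft_force: [-4.8, -8.8, 5.5]
opening: 11.2
```

```bash
python3 -m crank '{"translation":[[0.07,0.065,0],[0.14,0.13,0],[0.21,0.2,0],[0.28,0.27,0],[0.35,0.345,0],[0.41,0.42,0]],"dr":[[0,0,0],[0,0,0],[0,0,0],[0,0,0],[0,0,0],[0,0,0]]}' 1 20
```

```text
t: 4.58
ee_pos: [518.0, 94.7, 65.7]
tcp_rot: [0.707, 0.707, -0.002, -0.0]
ft_force: [-7.5, -6.8, 5.9]
opening: 10.9
```

```bash
python3 -m crank '{"translation":[[0.055,0.08,0],[0.11,0.16,0],[0.165,0.245,0],[0.22,0.33,0],[0.265,0.415,0],[0.31,0.5,0]],"dr":[[0,0,0],[0,0,0],[0,0,0],[0,0,0],[0,0,0],[0,0,0]]}' 1 20
python3 -m crank '{"translation":[[0.04,0.09,0],[0.08,0.18,0],[0.115,0.27,0],[0.15,0.36,0]],"dr":[[0,0,0],[0,0,0],[0,0,0],[0,0,0]]}' 1 20
```

```text
t: 5.32
ee_pos: [530.2, 102.7, 65.6]
tcp_rot: [0.707, 0.707, -0.002, -0.001]
ft_force: [-9.1, -5.4, 6.8]
opening: 11.1
t: 5.82
ee_pos: [539.1, 106.7, 65.6]
tcp_rot: [0.707, 0.707, -0.002, -0.001]
ft_force: [-9.1, -4.0, 8.0]
opening: 11.0
```

```bash
python3 -m crank '{"translation":[[0.025,0.095,0],[0.05,0.19,0],[0.07,0.285,0],[0.09,0.38,0]],"dr":[[0,0,0],[0,0,0],[0,0,0],[0,0,0]]}' 1 20
python3 -m crank '{"translation":[[0.01,0.05,0],[0.02,0.1,0],[0.03,0.15,0]],"dr":[[0,0,0],[0,0,0],[0,0,0]]}' 1 20
```

```text
t: 6.32
ee_pos: [548.5, 109.2, 65.7]
tcp_rot: [0.707, 0.707, -0.002, -0.001]
ft_force: [-9.7, -3.0, 8.6]
opening: 11.5
t: 6.7
ee_pos: [552.2, 110.0, 65.6]
tcp_rot: [0.707, 0.707, -0.002, -0.001]
ft_force: [-10.0, -3.2, 7.1]
opening: 11.1
```

```bash
python3 -m crank '{"translation":[[0.01,0.05,0],[0.015,0.1,0]],"dr":[[0,0,0],[0,0,0]]}' 1 20
python3 -m crank '{"translation":[[0.003,0.04,0]],"dr":[[0,0,0]]}' 1 20
python3 -m crank '{"translation":[[0.003,0.03,0]],"dr":[[0,0,0]]}' 1 20
```

```text
t: 6.95
ee_pos: [554.7, 110.3, 65.7]
tcp_rot: [0.707, 0.707, -0.002, -0.001]
ft_force: [-10.8, -1.8, 7.9]
opening: 11.4
t: 7.08
ee_pos: [555.7, 110.4, 65.7]
tcp_rot: [0.707, 0.707, -0.002, -0.001]
ft_force: [-9.4, -3.4, 7.9]
opening: 11.4
t: 7.2
ee_pos: [556.4, 110.5, 65.7]
tcp_rot: [0.707, 0.707, -0.002, -0.001]
ft_force: [-9.6, -3.3, 8.5]
opening: 11.2
```

```bash
python3 -m crank '{"translation":[[0,0.03,0]],"dr":[[0,0,0]]}' 1 20
```

```text
t: 7.32
ee_pos: [557.1, 110.6, 65.6]
tcp_rot: [0.707, 0.707, -0.002, -0.001]
ft_force: [-10.5, -1.5, 8.1]
opening: 11.1
```

```bash
for i in 1 2; do python3 -m crank '{"translation":[[0,0.03,0]],"dr":[[0,0,0]]}' 1 20 | grep -E "ee|ft"; done
```

```text
ee_pos: [557.9, 110.6, 65.7]
ft_force: [-10.5, -2.2, 8.2]
ee_pos: [558.6, 110.6, 65.7]
ft_force: [-10.2, -1.8, 8.1]
```

```bash
python3 -m crank '{"translation":[[0,0.03,0]],"dr":[[0,0,0]]}' 1 20 | grep -E "ee|ft"
```

```text
ee_pos: [559.1, 110.6, 65.6]
ft_force: [-12.6, -1.6, 9.1]
```

```bash
python3 -m crank '{"translation":[[0,0.02,0],[0,0.02,0]],"dr":[[0,0,0],[0,0,0]]}' 1 20 | grep -E "ee|ft"
```

```text
ee_pos: [559.3, 110.6, 65.6]
ft_force: [-13.4, -1.1, 9.7]
```

```bash
python3 -m crank '{"translation":[[0,0.03,0],[0,0.03,0]],"dr":[[0,0,0],[0,0,0]]}' 1 20 | grep -E "ee|ft"
```

```text
ee_pos: [559.6, 110.7, 65.6]
ft_force: [-14.6, -0.6, 10.6]
```

The force climbed past the 10 N friction plateau while the motion stalled, so the arm is on its stop. I'll ease off, release and rise.

```bash
python3 -m crank '{"translation":[[0,-0.04,0],[0,-0.07,0],[0,-0.07,0]],"dr":[[0,0,0],[0,0,0],[0,0,0]]}' 1 20 | grep -E "ee|ft"
python3 -m crank '{"translation":[[0,0,0],[0,0,0],[0,0,0],[0,0,0]],"dr":[[0,0,0],[0,0,0],[0,0,0],[0,0,0]]}' 0.5 20
python3 -m crank '{"translation":[[0,0,-0.7],[0,0,-1.5],[0,0,-2.3],[-0.8,0,-3.2],[-1.8,0.1,-3.6],[-2.8,0.1,-3.6],[-2.8,0.1,-3.6]],"dr":[[0,0,0],[0,0,0],[0,0,0],[0,0,0],[0,0,0],[0,0,0],[0,0,0]]}' 0.5 20
python3 - <<'E'
from h import *
s=sense();im=snapshot("wrist");cv2.imwrite("pics/w2.png",im[...,::-1]);np.savez("w2.npz",**s)
st,ce,m=mask(im,'red');print(s["ee_pos"],st,ce)
E
```

```text
ee_pos: [558.8, 110.6, 65.7]
ft_force: [-11.3, -1.4, 8.3]
t: 9.07
ee_pos: [560.8, 110.8, 65.7]
tcp_rot: [0.707, 0.707, 0.0, -0.0]
ft_force: [1.1, 0.2, -0.5]
opening: 42.6
t: 9.95
ee_pos: [563.5, 39.6, 157.2]
tcp_rot: [0.708, 0.706, 0.001, 0.001]
ft_force: [-0.3, -0.2, 0.6]
opening: 42.9
[563.53077818  39.59797926 157.22414669] [297 109  23  24 436] [308.64908257 120.75917431]
```

View pics/w2.png

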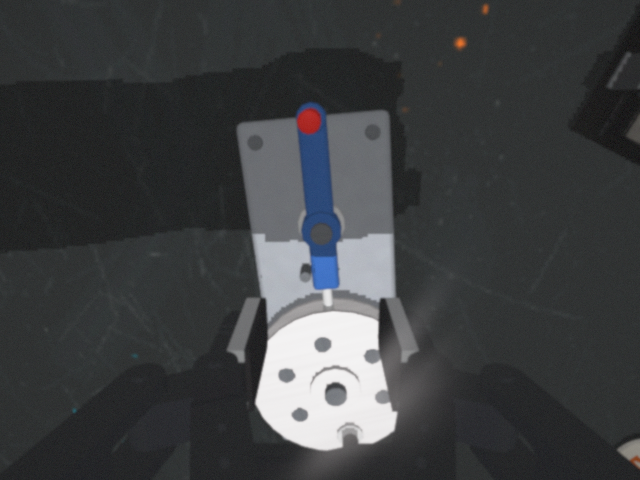

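The picture shows the feeler arm in line with the stand and against its stop pin at (305,272), tip in the groove. The post is at (309,121), the pivot at (321,234), the hub nut at (336,394) and the peg near (350,436).

Run:
```python
from h import *
s=dict(np.load("w2.npz"))
s0=dict(ee_pos=np.array([549.76,.01,244.58]),tcp_rot=np.array([.707102,.707111,-.000474,-.00048]))
W=lambda uv,z:onz(ray("wrist",uv,s),z)
p=W((308.6,120.8),79);v=W((321,234),42);h=W((336,394),52);print(p,v,h)
a=lambda d:np.degrees(np.arctan2(d[1],d[0]));print(a(p-v),a(v-h),np.linalg.norm((v-h)[:2]),np.linalg.norm((p-v)[:2]))
print("hub tri",tri(ray("wrist",(336,394),s),ray("wrist",(349,288),s0)))
print("peg tops",W((350,443),78),onz(ray("wrist",(363,349),s0),78))
print("peg base",W((349,431),43),onz(ray("wrist",(359,325),s0),42))
im=cv2.imread("pics/w2.png");cv2.imwrite("pics/w2c.png",cv2.resize(im[340:470,250:410],None,fx=4,fy=4,interpolation=2))
```

```text
[556.74444756 110.22316973  79.        ] [562.48213741  40.0634462   42.        ] [572.46544477 -72.76168082  52.        ]
94.67526718027914 95.05663522741504 113.2659512560848 70.39394783059618
hub tri [572.36300182 -75.04074014  49.18048578]
peg tops [580.80608875 -89.93976167  78.        ] [ 582.97093627 -117.16224807   78.        ]
peg base [ 582.77457465 -113.70628837   43.        ] [ 582.54933648 -115.68672868   42.        ]
```

View pics/w2c.png

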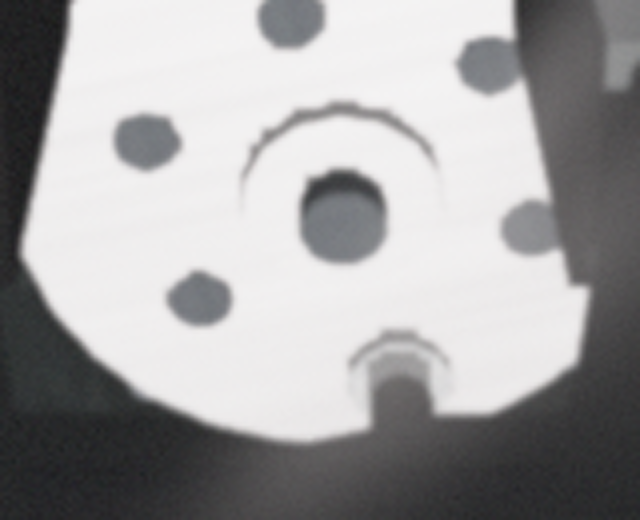

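The feeler arm lies within about 0.01 rad of the stand axis. The wheel axis is at about (572.2, -74.4) and the peg at about (582.8, -117). Next I go over the peg.

```bash
python3 -m crank '{"translation":[[-1,0.12,0],[-2.2,0.25,0.4],[-3.4,0.4,0.8],[-4.6,0.55,1.2],[-5.6,0.7,1.6],[-6.2,0.77,1.9],[-6.26,0.77,1.9],[-6.26,0.77,1.9]],"dr":[[0,0,0],[0,0,0],[0,0,0],[0,0,0],[0,0,0],[0,0,0],[0,0,0],[0,0,0]]}' 0.5 20
```

```text
t: 11.0
ee_pos: [582.6, -115.0, 108.7]
tcp_rot: [0.707, 0.707, 0.0, 0.0]
ft_force: [-0.7, 0.1, -0.3]
opening: 43.0
```

```bash
python3 -m crank '{"translation":[[-0.07,0,0.5],[-0.07,0,1],[-0.07,0,1.4],[-0.07,0,1.54],[-0.07,0,1.54]],"dr":[[0,0,0],[0,0,0],[0,0,0],[0,0,0],[0,0,0]]}' 0.5 20
python3 -m crank '{"translation":[[0,0,0],[0,0,0],[0,0,0],[0,0,0]],"dr":[[0,0,0],[0,0,0],[0,0,0],[0,0,0]]}' 0.8 20
python3 -m crank '{"translation":[[0,0,0],[0,0,0],[0,0,0],[0,0,0]],"dr":[[0,0,0],[0,0,0],[0,0,0],[0,0,0]]}' 1 20
python3 - <<'E'
import numpy as np
c=np.array([572.2,-74.4]);p=np.array([582.8,-117.1]);v=p-c;a0=np.arctan2(v[1],v[0])
t=np.arange(0,6.01,0.1);d=44*np.c_[np.sin(a0+t),np.cos(a0+t)]/25;d0=d[0]
for k,(i,q) in enumerate(zip(t,d-d0)):print(round(i,1),q.round(3),end='; ' if k%4<3 else '\n')
E
```

```text
t: 11.62
ee_pos: [582.4, -117.4, 69.5]
tcp_rot: [0.707, 0.707, -0.0, -0.0]
ft_force: [1.0, 0.1, 0.0]
opening: 42.3
t: 12.12
ee_pos: [582.5, -117.5, 69.9]
tcp_rot: [0.707, 0.707, 0.0, 0.0]
ft_force: [0.5, -0.2, 0.4]
opening: 17.2
t: 12.62
ee_pos: [582.6, -117.5, 69.9]
tcp_rot: [0.707, 0.707, 0.0, 0.0]
ft_force: [1.6, -0.6, 1.1]
opening: 11.0
0.0 [0. 0.]; 0.1 [0.051 0.168]; 0.2 [0.118 0.331]; 0.3 [0.202 0.486]
0.4 [0.3   0.632]; 0.5 [0.412 0.767]; 0.6 [0.538 0.89 ]; 0.7 [0.675 1.001]
0.8 [0.822 1.097]; 0.9 [0.979 1.178]; 1.0 [1.142 1.242]; 1.1 [1.311 1.291]
1.2 [1.484 1.322]; 1.3 [1.66  1.335]; 1.4 [1.836 1.331]; 1.5 [2.01 1.31]
1.6 [2.182 1.271]; 1.7 [2.349 1.215]; 1.8 [2.509 1.143]; 1.9 [2.662 1.055]
2.0 [2.805 0.953]; 2.1 [2.937 0.836]; 2.2 [3.056 0.707]; 2.3 [3.162 0.567]
2.4 [3.254 0.417]; 2.5 [3.33  0.259]; 2.6 [3.39  0.093]; 2.7 [ 3.434 -0.077]
2.8 [ 3.46  -0.251]; 2.9 [ 3.468 -0.427]; 3.0 [ 3.459 -0.603]; 3.1 [ 3.432 -0.777]
3.2 [ 3.389 -0.947]; 3.3 [ 3.328 -1.112]; 3.4 [ 3.251 -1.271]; 3.5 [ 3.159 -1.42 ]
3.6 [ 3.052 -1.56 ]; 3.7 [ 2.932 -1.689]; 3.8 [ 2.8   -1.805]; 3.9 [ 2.657 -1.907]
4.0 [ 2.504 -1.994]; 4.1 [ 2.343 -2.066]; 4.2 [ 2.176 -2.121]; 4.3 [ 2.004 -2.159]
4.4 [ 1.83 -2.18]; 4.5 [ 1.654 -2.183]; 4.6 [ 1.478 -2.169]; 4.7 [ 1.305 -2.137]
4.8 [ 1.136 -2.089]; 4.9 [ 0.973 -2.023]; 5.0 [ 0.817 -1.942]; 5.1 [ 0.67  -1.845]
5.2 [ 0.533 -1.734]; 5.3 [ 0.408 -1.611]; 5.4 [ 0.296 -1.475]; 5.5 [ 0.198 -1.329]
5.6 [ 0.116 -1.173]; 5.7 [ 0.049 -1.011]; 5.8 [-0.001 -0.842]; 5.9 [-0.035 -0.669]
6.0 [-0.05  -0.494];
```

```bash
cat > r.py <<'E'
from h import *
s=sense();v=s["ee_pos"][:2]-[572.2,-74.4];a=np.arctan2(v[1],v[0]);F=s["ft_force"];R=np.hypot(*v);u=v/R
print("t %.2f turn %.3f R %.2f Ft(ccw) %.1f Fr %.1f Fz %.1f op %.1f"%(s["t"],(a+1.327)%(2*np.pi),R,F[1]*u[0]-F[0]*u[1],F[:2]@u,F[2],s["opening"]))
E
python3 r.py
python3 -m crank '{"translation":[[0.022,0.085,0],[0.051,0.168,0],[0.082,0.25,0],[0.118,0.331,0]],"dr":[[0,0,0],[0,0,0],[0,0,0],[0,0,0]]}' >/dev/null; python3 r.py
python3 -m crank '{"translation":[[0.042,0.08,0],[0.084,0.155,0],[0.132,0.229,0],[0.182,0.301,0]],"dr":[[0,0,0],[0,0,0],[0,0,0],[0,0,0]]}' >/dev/null; python3 r.py
```

```text
t 12.62 turn 6.277 R 44.35 Ft(ccw) 1.4 Fr 1.0 Fz 1.1 op 11.0
t 13.12 turn 0.193 R 44.32 Ft(ccw) -2.5 Fr 1.3 Fz 4.1 op 11.0
t 13.62 turn 0.394 R 44.25 Ft(ccw) -3.0 Fr 1.7 Fz 4.3 op 10.9
```

```bash
python3 -m crank '{"translation":[[0.055,0.068,0],[0.112,0.135,0],[0.174,0.198,0],[0.238,0.258,0]],"dr":[[0,0,0],[0,0,0],[0,0,0],[0,0,0]]}' >/dev/null; python3 r.py
python3 -m crank '{"translation":[[0.067,0.057,0],[0.137,0.111,0],[0.21,0.16,0],[0.284,0.207,0]],"dr":[[0,0,0],[0,0,0],[0,0,0],[0,0,0]]}' >/dev/null; python3 r.py
python3 -m crank '{"translation":[[0.078,0.042,0],[0.157,0.081,0],[0.238,0.114,0],[0.32,0.145,0]],"dr":[[0,0,0],[0,0,0],[0,0,0],[0,0,0]]}' >/dev/null; python3 r.py
```

```text
t 14.12 turn 0.593 R 44.15 Ft(ccw) -3.2 Fr 4.2 Fz 4.8 op 11.0
t 14.62 turn 0.793 R 44.10 Ft(ccw) -1.3 Fr 3.0 Fz 5.0 op 11.3
t 15.12 turn 0.995 R 43.98 Ft(ccw) -2.5 Fr 2.8 Fz 5.1 op 11.4
```

```bash
python3 -m crank '{"translation":[[0.084,0.027,0],[0.169,0.049,0],[0.255,0.067,0],[0.342,0.08,0]],"dr":[[0,0,0],[0,0,0],[0,0,0],[0,0,0]]}' >/dev/null; python3 r.py
python3 -m crank '{"translation":[[0.088,0.01,0],[0.176,0.013,0],[0.264,0.014,0],[0.352,0.01,0]],"dr":[[0,0,0],[0,0,0],[0,0,0],[0,0,0]]}' >/dev/null; python3 r.py
python3 -m crank '{"translation":[[0.087,-0.008,0],[0.174,-0.02,0],[0.26,-0.037,0],[0.346,-0.06,0]],"dr":[[0,0,0],[0,0,0],[0,0,0],[0,0,0]]}' >/dev/null; python3 r.py
python3 -m crank '{"translation":[[0.084,-0.027,0],[0.167,-0.056,0],[0.248,-0.09,0],[0.327,-0.128,0]],"dr":[[0,0,0],[0,0,0],[0,0,0],[0,0,0]]}' >/dev/null; python3 r.py
```

```text
t 15.62 turn 1.196 R 43.98 Ft(ccw) -3.3 Fr 2.0 Fz 5.3 op 11.0
t 16.12 turn 1.398 R 43.90 Ft(ccw) -2.7 Fr 1.6 Fz 5.0 op 11.0
t 16.62 turn 1.601 R 43.90 Ft(ccw) -2.1 Fr 1.8 Fz 4.5 op 10.8
t 17.12 turn 1.801 R 43.86 Ft(ccw) -2.9 Fr 1.1 Fz 4.7 op 10.8
```

```bash
python3 -m crank '{"translation":[[0.078,-0.043,0],[0.153,-0.088,0],[0.226,-0.138,0],[0.296,-0.19,0]],"dr":[[0,0,0],[0,0,0],[0,0,0],[0,0,0]]}' >/dev/null; python3 r.py
python3 -m crank '{"translation":[[0.068,-0.057,0],[0.132,-0.117,0],[0.193,-0.18,0],[0.251,-0.246,0]],"dr":[[0,0,0],[0,0,0],[0,0,0],[0,0,0]]}' >/dev/null; python3 r.py
python3 -m crank '{"translation":[[0.055,-0.069,0],[0.106,-0.14,0],[0.153,-0.214,0],[0.198,-0.29,0]],"dr":[[0,0,0],[0,0,0],[0,0,0],[0,0,0]]}' >/dev/null; python3 r.py
python3 -m crank '{"translation":[[0.04,-0.078,0],[0.076,-0.158,0],[0.108,-0.24,0],[0.136,-0.324,0]],"dr":[[0,0,0],[0,0,0],[0,0,0],[0,0,0]]}' >/dev/null; python3 r.py
```

```text
t 17.62 turn 1.983 R 43.80 Ft(ccw) -8.5 Fr 1.6 Fz 3.0 op 10.8
t 18.12 turn 2.171 R 43.74 Ft(ccw) -9.8 Fr 0.2 Fz 1.9 op 11.6
t 18.62 turn 2.386 R 43.77 Ft(ccw) -6.5 Fr -1.1 Fz 3.5 op 11.0
t 19.12 turn 2.609 R 43.74 Ft(ccw) -2.6 Fr -0.2 Fz 6.9 op 11.5
```

```bash
python3 -m crank '{"translation":[[0.023,-0.085,0],[0.044,-0.17,0]],"dr":[[0,0,0],[0,0,0]]}' >/dev/null; python3 r.py
python3 -m crank '{"translation":[[0.014,-0.087,0],[0.026,-0.174,0]],"dr":[[0,0,0],[0,0,0]]}' >/dev/null; python3 r.py
python3 -m crank '{"translation":[[0.006,-0.088,0],[0.008,-0.176,0]],"dr":[[0,0,0],[0,0,0]]}' >/dev/null; python3 r.py
python3 -m crank '{"translation":[[-0.003,-0.088,0],[-0.009,-0.176,0]],"dr":[[0,0,0],[0,0,0]]}' >/dev/null; python3 r.py
```

```text
t 19.38 turn 2.711 R 43.79 Ft(ccw) -2.6 Fr -1.2 Fz 4.8 op 11.1
t 19.62 turn 2.811 R 43.82 Ft(ccw) -1.9 Fr -1.6 Fz 5.5 op 10.7
t 19.88 turn 2.911 R 43.81 Ft(ccw) -1.9 Fr -1.1 Fz 5.1 op 11.0
t 20.12 turn 3.011 R 43.87 Ft(ccw) -2.0 Fr -3.1 Fz 4.3 op 10.7
```

```bash
python3 -m crank '{"translation":[[0.007,0.088,0],[0.009,0.176,0],[0.007,0.264,0],[0.001,0.352,0]],"dr":[[0,0,0],[0,0,0],[0,0,0],[0,0,0]]}' >/dev/null; python3 r.py
python3 -m crank '{"translation":[[-0.011,0.087,0],[-0.026,0.174,0],[-0.046,0.26,0],[-0.07,0.344,0]],"dr":[[0,0,0],[0,0,0],[0,0,0],[0,0,0]]}' >/dev/null; python3 r.py
python3 -m crank '{"translation":[[-0.029,0.084,0],[-0.06,0.166,0]],"dr":[[0,0,0],[0,0,0]]}' >/dev/null; python3 r.py
python3 -m crank '{"translation":[[-0.036,0.08,0],[-0.076,0.158,0]],"dr":[[0,0,0],[0,0,0]]}' >/dev/null; python3 r.py
python3 -m crank '{"translation":[[-0.044,0.076,0],[-0.092,0.15,0]],"dr":[[0,0,0],[0,0,0]]}' >/dev/null; python3 r.py
python3 -m crank '{"translation":[[-0.051,0.071,0],[-0.106,0.14,0]],"dr":[[0,0,0],[0,0,0]]}' >/dev/null; python3 r.py
python3 -m crank '{"translation":[[-0.058,0.066,0],[-0.119,0.129,0]],"dr":[[0,0,0],[0,0,0]]}' >/dev/null; python3 r.py
python3 -m crank '{"translation":[[-0.065,0.06,0],[-0.132,0.117,0]],"dr":[[0,0,0],[0,0,0]]}' >/dev/null; python3 r.py
python3 -m crank '{"translation":[[-0.07,0.052,0],[-0.143,0.102,0]],"dr":[[0,0,0],[0,0,0]]}' >/dev/null; python3 r.py
python3 -m crank '{"translation":[[-0.075,0.045,0],[-0.153,0.088,0]],"dr":[[0,0,0],[0,0,0]]}' >/dev/null; python3 r.py
```

```text
t 20.62 turn 2.827 R 43.78 Ft(ccw) 1.7 Fr -2.3 Fz 7.5 op 11.0
t 21.12 turn 2.627 R 43.75 Ft(ccw) 2.8 Fr 0.0 Fz 8.2 op 11.2
t 21.38 turn 2.532 R 43.70 Ft(ccw) 3.4 Fr -0.1 Fz 9.8 op 11.0
t 21.62 turn 2.446 R 43.61 Ft(ccw) 7.8 Fr -0.1 Fz 11.1 op 10.9
t 21.88 turn 2.355 R 43.62 Ft(ccw) 10.3 Fr 1.2 Fz 11.5 op 11.4
t 22.12 turn 2.260 R 43.64 Ft(ccw) 10.2 Fr 0.8 Fz 11.6 op 11.0
t 22.38 turn 2.157 R 43.62 Ft(ccw) 8.8 Fr 1.0 Fz 10.2 op 11.0
t 22.62 turn 2.046 R 43.64 Ft(ccw) 6.1 Fr 0.7 Fz 7.6 op 10.7
t 22.88 turn 1.934 R 43.69 Ft(ccw) 4.4 Fr 2.2 Fz 6.5 op 11.2
t 23.12 turn 1.824 R 43.69 Ft(ccw) 2.5 Fr 1.5 Fz 6.1 op 11.0
```

The resistance hump spans about 1.85 to 2.58 rad in both directions of turn, and the two force curves cross at about 2.21, so I take that as the crest. I'll approach it counter-clockwise and read finely.

```bash
python3 -m crank '{"translation":[[0.078,-0.043,0],[0.153,-0.088,0]],"dr":[[0,0,0],[0,0,0]]}' >/dev/null; python3 r.py
python3 -m crank '{"translation":[[0.073,-0.05,0],[0.143,-0.102,0]],"dr":[[0,0,0],[0,0,0]]}' >/dev/null; python3 r.py
python3 -m crank '{"translation":[[0.068,-0.057,0],[0.132,-0.117,0]],"dr":[[0,0,0],[0,0,0]]}' >/dev/null; python3 r.py
python3 -m crank '{"translation":[[0.061,-0.063,0],[0.119,-0.129,0]],"dr":[[0,0,0],[0,0,0]]}' >/dev/null; python3 r.py
python3 -m crank '{"translation":[[0.055,-0.069,0],[0.075,-0.097,0]],"dr":[[0,0,0],[0,0,0]]}' >/dev/null; python3 r.py
```

```text
t 23.38 turn 1.898 R 43.72 Ft(ccw) -4.3 Fr 1.7 Fz 4.5 op 11.0
t 23.62 turn 1.985 R 43.68 Ft(ccw) -8.3 Fr 1.6 Fz 2.6 op 10.8
t 23.88 turn 2.076 R 43.65 Ft(ccw) -9.0 Fr 2.1 Fz 3.0 op 11.1
t 24.12 turn 2.174 R 43.63 Ft(ccw) -10.9 Fr 1.2 Fz 2.9 op 11.1
t 24.38 turn 2.252 R 43.64 Ft(ccw) -8.5 Fr 0.8 Fz 2.9 op 10.7
```

The wheel should now stand at about 2.23 once stem flex is allowed for, against a crest at about 2.215. I'll relax the stem, release and rise.

```bash
python3 -m crank '{"translation":[[-0.024,0.03,0],[-0.045,0.057,0],[-0.045,0.057,0],[-0.045,0.057,0]],"dr":[[0,0,0],[0,0,0],[0,0,0],[0,0,0]]}' >/dev/null; python3 r.py
python3 -m crank '{"translation":[[0,0,0],[0,0,0],[0,0,0],[0,0,0]],"dr":[[0,0,0],[0,0,0],[0,0,0],[0,0,0]]}' 0.5 20; python3 r.py
python3 -m crank '{"translation":[[0,0,-0.7],[0,0,-1.5],[0,0,-2.3],[-0.6,-0.5,-3.4],[-1.5,-0.5,-4.2],[-2.2,-0.5,-5],[-2.2,-0.5,-5]],"dr":[[0,0,0],[0,0,0],[0,0,0],[0,0,0],[0,0,0],[0,0,0],[0,0,0]]}' 0.5 20
python3 - <<'E'
from h import *
s=sense();im=snapshot("wrist");cv2.imwrite("pics/w3.png",im[...,::-1]);np.savez("w3.npz",**s);print(s["ee_pos"])
E
```

```text
t 24.88 turn 2.233 R 43.60 Ft(ccw) -3.4 Fr -0.4 Fz 6.0 op 11.2
t: 25.38
ee_pos: [599.0, -40.3, 69.5]
tcp_rot: [0.707, 0.707, -0.0, -0.0]
ft_force: [-0.2, -0.3, 0.1]
opening: 42.8
t 25.38 turn 2.232 R 43.38 Ft(ccw) -0.0 Fr -0.3 Fz 0.1 op 42.8
t: 26.25
ee_pos: [587.4, -96.3, 197.4]
tcp_rot: [0.708, 0.707, 0.001, 0.002]
ft_force: [-0.7, -0.5, 0.2]
opening: 42.7
[587.37446408 -96.25430204 197.42389527]
```

View pics/w3.png

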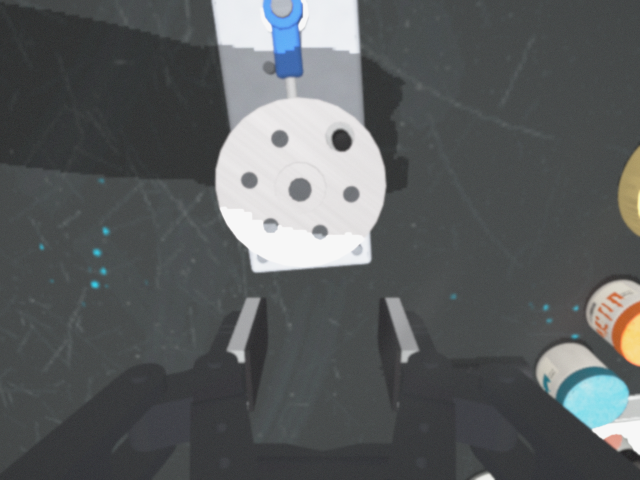

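The picture shows the arm still in line (pivot at (283,9), arm end at (289,75)), the peg top at (341,140), the hub at (300,189), and the gripper clear. One last check of the angles from this view.

```bash
python3 - <<'E'
from h import *
s=dict(np.load("w3.npz"));W=lambda uv,z:onz(ray("wrist",uv,s),z)[:2]
h=W((300,189),52);v=W((283,9),42);e=W((289,75),42);p=W((341,140),78)
a=lambda d:np.arctan2(d[1],d[0])
print("turn",a(p-h)+1.327,np.linalg.norm(p-h),"arm vs stand",a(v-e)-a(v-h),h,v)
E
python3 -c "from plant import *;print(finish_job(),sense()['t'])"
```

```text
turn 2.2555072361897004 43.61310381969679 arm vs stand -0.0095188742448864 [572.45333185 -73.6899068 ] [563.4089687   37.89851215]
the job is handed in; nothing more can be done
the job is handed in; nothing more can be done
```

I swung the feeler arm home by its post, found the high spot by turning the pulley by its peg, and left the pulley on what I measured as the crest. The job is handed in, at about 26 s of the 72 s allowed. It reports no verdict, and I had no direct reading of the contact force at the tip.

- **Feeler arm:** I stopped pushing when the force rose from a steady 10 N to about 14.6 N, meaning the arm was on its stop. Afterwards the camera put it within about 0.01 rad of the stand's axis.
- **High spot:** I felt resistance between about 1.85 and 2.58 rad of turn, in both directions, which puts the crest at about 2.215 rad.
- **Where the pulley was left:** The gripper position gave 2.23 rad at release and the final picture gave 2.26 rad. Both are well within the 0.19 rad allowed.
- **Gentleness:** The highest side force I read was about 15 N on the post and 11 N on the peg, both under the 24 N limit. After release the force read zero and the gripper rose clear. I did not go near the bystanders or measure their positions again.

**Disagreement with the description:** the resistance rose by about 7 N at the peg (0.3 N m), not the 0.1 N m stated, and I felt no clear push onward past the crest. I put that down to tip friction. So the crest comes from the symmetry of the two sweeps, not from a change in the direction of the force.

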